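# Set the length stop in its hidden groove and butt the tube against it

### The arm

A 6-joint arm with a two-finger parallel gripper is mounted at the origin on the work surface. World frame = base frame: x ahead of the robot, y to its left, z up, the work surface at z = 0. Lengths are in m, angles in degrees, forces in N, time in s.
With the tool pointing down it reaches from about 0.375 to 0.75 m from the base axis. Payload 9 kg.
Tool frame: the origin (TCP) lies where the fingers leave the gripper's body, on its centre line; the fingertips stand 73 mm ahead of it and the grasp point (between the pads) lies 54 mm ahead of it (robot.tip_reach is the distance from the TCP to the fingertips, in m); z points along the fingers, y is the line along which they close (so a half turn about z gives the same grasp; the last joint's range is limited). The gripper opens to 85 mm and grips with 20 to 120 N. Pads are 22 mm wide; open, the fingers measure 114 mm over their backs; the gripper's body (76 mm by 85 mm) begins 54 mm behind the grasp point. The pads swing forward as they close: fully open they stand 13 mm farther back than shut.
Start: joints at [57.599, 5.964, 5.575, 89.605, 0, 77.527], TCP at [0.205, 0.564, 0.304] pointing down, gripper open.
Joint ranges: [-171.21, 171.21], [-48.23, 106.86], [-62.78, 66.21], [-105.2, 120.99], [-86.42, 89.51], [-180, 180]. Speed limits (degrees/s): [127.2, 127.2, 147.25, 180, 180, 180].

### API

Orientations are given as [roll, pitch, yaw] about the fixed x, y, z axes, in that order (R = Rz(yaw) Ry(pitch) Rx(roll)).
In Python, from plant import robot gives the robot as it stands. Calls block until the motion is done:
- robot.move_pose(position, orientation): joint-space move of the TCP to a pose.
- robot.line_to(position, vel=0.15, rotation=None, guard=None): straight line of the TCP; rotation=None keeps the orientation; vel is the mean speed in m/s. With guard (N) it stops when the force on the tool has changed by that much, and returns True; else False.
- robot.goto_joints(angles): joint-space move.
- robot.set_gripper(opening): finger opening in m; the grip force is fixed at half the most; returns when the fingers have stopped.
- robot.pause(seconds).
- robot.ik(position, orientation): joint angles nearest the present ones, or None.
- robot.observe(): the state.
- robot.grab_frame(name): name is "scene" or "side" or "wrist"; returns the picture (400x640x3 uint8, blue, green, red); there is no depth.
- robot.get_calibration(name): a dict with "vertical_fov" (degrees; the focal length in pixels is half the picture's height over the tangent of half this angle, whatever the lens; pixels are square), "cx", "cy" (the principal point, pixels), "rvec" (rotation vector, rad) and "tvec" (3), from world to camera coordinates, as OpenCV has them. Camera axes: x right, y down, z forward; pixel columns grow to the right and rows downward; lengths in m; the calibration is good to about 2 mm. A picture is of the moment at which its call begins: read the wrist's pose just before it. get_calibration takes no time and is no camera call; for the wrist camera it gives the pose at the moment of the call.
A pose or a line that the arm cannot do raises robot.IKError and nothing moves.
- robot.job_done(): hands the job in; it is judged then, once.
The state is a dict: "time": time; "q": joint angles; "qvel": joint speeds; "joint_torque": joint torques, N m; "tool_pos": TCP position; "tcp_rot": TCP orientation; "ft_force": force on the tool from outside, world axes, zero at the start; "torque": the same for the moment, N m; "gripper_width": finger opening in m; "gripper_force": force on a finger pad.
Only numpy, scipy, OpenCV 4.12 (cv2) and the standard library are available. Lean on these libraries where they do the work, as an engineer would, in place of code of your own. Each camera call takes 0.05 s, during which the arm holds its last target. There are 200 camera calls.

### The job

Set up the stop rail for cutting: take the T-footed stop from its stand, lower its foot through the window in the rail, and drag it along the slot until the foot drops into the hidden cross groove and the stop's plate sits flush on the rail. Leave the stop there, then slide the rectangular tube along the rail until its open end butts against the stop's plate. Leave the tin and the wrench where they are.

Things in the scene. Friction and masses are not known exactly. Their poses are not given: they have to be found in the camera images.
- rail: Fixed steel T-slot rail, 500 mm long (its y) x 90 wide (x). Origin: centre of underside, on the bench. Flat top 42 mm up, between two rims 8 mm higher (76 mm clear between them). A slot 20 mm wide runs along the middle of the top (x = 0). Under the top's two 6 mm lips are level ledges 22 mm above the bench, one each side of a middle trough 22 mm wide. Window near the +y end, tube on the -y half.
- window (a point): Centre of the entry window in the rail's top (at top level, 42 mm above the bench): an opening 52 mm (rail x) by 50 mm (rail y), at rail y = +200 mm; the slot leaves from it. The ledges, 22 mm above the bench, run on beneath it.
- slot (a point): Point on the slot, at top level, at rail y = +70 mm: middle of the stretch where the groove is. The groove crosses both ledges, hidden under the lips, 18 mm long in rail y, its floor 8 mm above the bench; its centre lies anywhere up to 40 mm either side of this point along the slot (so 90 to 170 mm from the window's centre).
- stop: Loose steel stop, 104 mm tall, 0.3 to 0.6 kg, upright. Origin: centre of foot's underside. Foot 44 (x) x 12 (y) x 10 high; stem 12 square to z = 32; plate 66 (x) x 60 (y), z 32 to 44; handle 30 square, z 44 to 104. Half turn alike. Its x goes across the rail. Origin above bench: 8 mm in the stand; 22 with foot on the ledges (plate 12 above the rail's top); 10 in the groove, plate flush on the top.
- stand: Fixed stand, 84 (x) x 70 (y) mm, 40 mm high: two wooden cheeks 52 mm apart (x) on a base; the stop's plate rests on them with its foot hanging between; the stop lifts straight up. Its x is the stop's x. Origin: centre of its underside. To the robot's left or right.
- tube: Loose aluminium rectangular tube lying on the rail's top between the rims, 110 mm long (its y, along the rail), 70 wide, 40 high, walls 3 mm, 0.25 to 0.6 kg. Origin: centre of its underside. Open at +y (towards the window), closed by a flush black plug at -y, where it can be pushed. 65 mm or more of the rail is free behind it.
- tube_front (a point): Centre of the tube's open (+y) end, 55 mm from its middle, 20 mm above its underside. When it butts against the stop's plate it is 30 mm from the stop's axis.
- tin: Bystander: grey can, 70 mm across, 100 mm tall, on the bench on the side where the stand is not. Origin at its underside.
- wrench: Bystander: wrench 180 mm long, lying flat on the bench between the robot and the rail.
Not all that is in view belongs to the job. Leave any turquoise look-alike of the tube alone.

How it is judged:
By the outcome, as a careful person would: the job done as asked, in the order asked, and still so for the second after the job is handed in, with the robot touching nothing.
It also fails if it takes over 67 s, if anything falls off the work surface, if the arm or the gripper's body presses on something with over 40 N, if the wrist force passes 120 N, or if a joint passes its speed limit or range.

## Working session

There is one attempt and no reset: what is moved stays moved. The work goes in short steps, each a Python script; the robot and the scene stay as the last script left them, time stands still between calls to the robot, and variables do not carry over. Pictures are saved under pics/ and viewed, at most 10 in all, crops included, and the job is handed in when it is done.

```bash
mkdir -p pics; ls; cat > h.py <<'E'
from plant import robot
import numpy as np, cv2
def shot(cam,name):
    im=robot.grab_frame(cam); cv2.imwrite(f'pics/{name}.png',im); return im
def ray(c,u,v):
    f=200/np.tan(np.radians(c['vertical_fov'])/2)
    R=cv2.Rodrigues(np.array(c['rvec'],float))[0]; t=np.array(c['tvec'],float).ravel()
    return -R.T@t, R.T@np.array([(u-c['cx'])/f,(v-c['cy'])/f,1])
def at_z(c,u,v,z):
    o,d=ray(c,u,v); return o+d*(z-o[2])/d[2]
E
python3 - <<'E'
from h import *
a=shot('scene','s1');b=shot('side','d1')
for n in('scene','side','wrist'):print(n,robot.get_calibration(n))
o=robot.observe();print(o['time'],o['tool_pos'],o['tcp_rot'],o['gripper_width'],robot.tip_reach)
E
```

```text
pics
scene {'vertical_fov': 46.89931654489226, 'cx': 318.2488229602394, 'cy': 194.75359085870014, 'rvec': array([ 1.95806369,  1.62133175, -0.61664452]), 'tvec': array([-0.04783061, -0.41795309,  1.74518418])}
side {'vertical_fov': 44.600125459868046, 'cx': 319.84381611631505, 'cy': 191.56146918527426, 'rvec': array([ 2.14595406, -0.23369464,  0.1133234 ]), 'tvec': array([-0.59592728,  0.1064001 ,  1.22014542])}
wrist {'vertical_fov': 62.55086895600488, 'cx': 316.0744470868333, 'cy': 196.52243682519392, 'rvec': array([-2.37204877, -1.66133681, -0.23876651]), 'tvec': array([-0.59973917, -0.03644194,  0.37855377])}
0.1 [0.2043746  0.5638935  0.30321669] [-1.79933956e+02 -1.45830435e-02  1.60074983e+02] 0.08531863674572845 0.0726
```

View pics/s1.png

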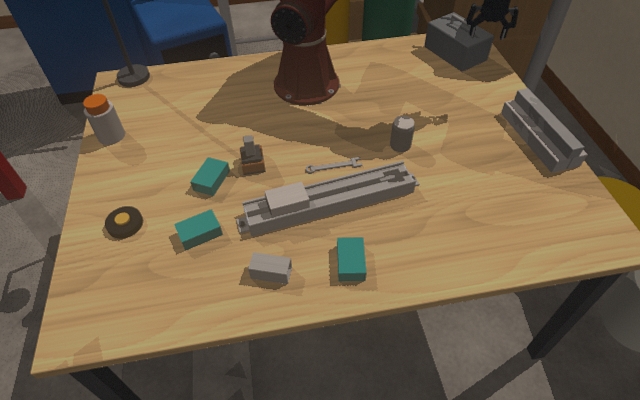

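View pics/d1.png

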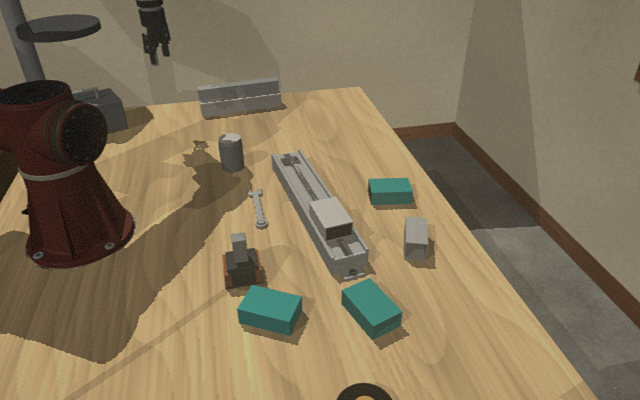

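The scene view shows the stop in its stand at about (252,160) with its handle top at (249,140). The rail runs from (242,222) to (410,180), with the window at about (396,176), and the tube is at (288,197). The tin is at (402,133) and the wrench at (333,165). I'll take rough positions first, then a closer wrist look.

```bash
python3 - <<'E'
from h import *
from scipy.optimize import least_squares
c=robot.get_calibration('scene');d=robot.get_calibration('side')
np.set_printoptions(precision=3,suppress=True)
for n,u,v,z in[('handle',249,140,.136),('win',396,176,.042),('railR',409,178,.045),('railL',244,222,.045),('tube',288,194,.082),('tin',402,120,.1),('wr1',308,169,0),('wr2',360,162,0)]:print(n,at_z(c,u,v,z))
for n,u,v,z in[('handle',239,238,.136),('win',290,160,.042),('railR',287,155,.045),('railL',349,262,.045),('tube',330,213,.082),('tin',231,138,.1)]:print('side',n,at_z(d,u,v,z))
w=robot.get_calibration('wrist');R=cv2.Rodrigues(w['rvec'])[0];p=-R.T@w['tvec'];o=robot.observe()
print('cam pos',p,'rel',p-o['tool_pos'],'fwd',R[2],'right',R[0])
S=cv2.imread('pics/s1.png')[120:250,215:435];D=cv2.imread('pics/d1.png')[130:300,200:400]
cv2.imwrite('pics/crop.png',np.vstack([cv2.resize(S,(508,300),interpolation=cv2.INTER_CUBIC),cv2.resize(D,(508,300*508//353),interpolation=cv2.INTER_CUBIC)])[:600])
E
```

```text
handle [ 0.417 -0.231  0.136]
win [0.558 0.183 0.042]
railR [0.575 0.217 0.045]
railL [ 0.644 -0.276  0.045]
tube [ 0.599 -0.145  0.082]
tin [0.381 0.249 0.1  ]
wr1 [ 0.438 -0.064  0.   ]
wr2 [0.44  0.104 0.   ]
side handle [ 0.384 -0.275  0.136]
side win [0.558 0.177 0.042]
side railR [0.554 0.203 0.045]
side railL [ 0.611 -0.296  0.045]
side tube [ 0.6   -0.161  0.082]
side tin [0.396 0.244 0.1  ]
cam pos [0.137 0.589 0.373] rel [-0.067  0.025  0.069] fwd [ 0.266 -0.098 -0.959] right [ 0.342  0.94  -0.001]
```

```bash
python3 - <<'E'
from h import *
np.set_printoptions(precision=4,suppress=True)
c=robot.get_calibration('scene');d=robot.get_calibration('side')
print(at_z(c,249,140,.112),at_z(d,239,238,.112))
robot.move_pose([.58,-.03,.32],[180,0,-173]);print(robot.observe()['q'],robot.observe()['time'])
np.save('cr.npy',robot.get_calibration('wrist'),allow_pickle=True);shot('wrist','rail')
robot.move_pose([.41,-.245,.29],[180,0,180]);print(robot.observe()['q'],robot.observe()['time'])
np.save('cs.npy',robot.get_calibration('wrist'),allow_pickle=True);shot('wrist','stop')
E
```

```text
[ 0.3901 -0.2324  0.112 ] [ 0.3842 -0.2448  0.112 ]
[-15.7907   2.8251   3.9654  91.1388   0.0091 -22.8365] 2.5917
[-46.5206 -15.7001 -16.3857  89.283    0.0196 -46.5638] 3.7083
```

View pics/rail.png

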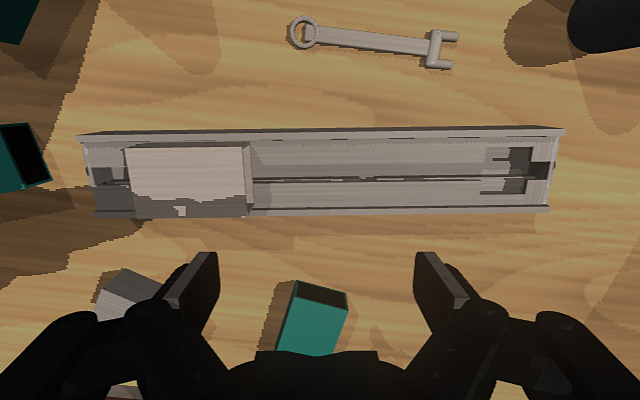

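View pics/stop.png

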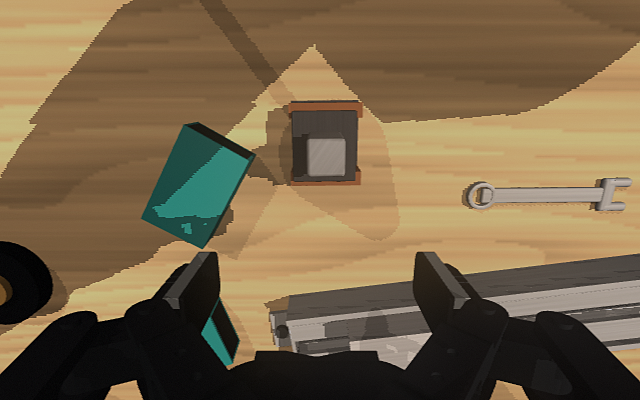

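The rail view shows rim ends at (80,137), (564,129) and (95,215), (549,209). The window is at about (517,170) and the tube spans columns 125–250. The stop view shows the handle top at (326,157) and the plate at (325,145). I'll make zoomed crops for exact pixels.

```bash
python3 - <<'E'
from h import *
r=cv2.imread('pics/rail.png');s=cv2.imread('pics/stop.png');K=cv2.INTER_CUBIC
z=lambda im,y0,y1,x0,x1:cv2.resize(im[y0:y1,x0:x1],None,fx=4,fy=4,interpolation=K)
a=z(s,95,190,285,365);b=z(r,120,215,470,570);c=z(r,130,180,75,255)
out=np.zeros((580,720,3),np.uint8);out[:380,:320]=a;out[:380,320:720]=b;out[380:580]=c
cv2.imwrite('pics/crops.png',out)
E
```

```text
(no output)
```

View pics/crops.png

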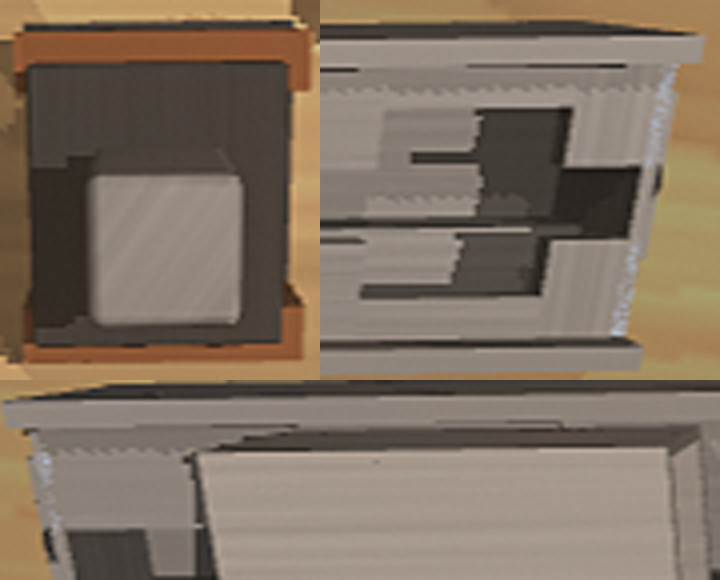

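```bash
cat > fit.py <<'E'
from h import *
from scipy.optimize import least_squares
np.set_printoptions(precision=4,suppress=True)
def fit(cf,obj,px,g):
    c=np.load(cf,allow_pickle=True).item();f=200/np.tan(np.radians(c['vertical_fov'])/2)
    K=np.array([[f,0,c['cx']],[0,f,c['cy']],[0,0,1]]);obj=np.array(obj,float)/1000;px=np.array(px)
    def res(p):
        C,S=np.cos(p[2]),np.sin(p[2]);W=obj.copy();W[:,0]=p[0]+C*obj[:,0]-S*obj[:,1];W[:,1]=p[1]+S*obj[:,0]+C*obj[:,1]
        return (cv2.projectPoints(W,np.array(c['rvec']),np.array(c['tvec']),K,None)[0][:,0]-px).ravel()
    s=least_squares(res,g,loss='soft_l1');print(s.x[:2],np.degrees(s.x[2]));print(res(s.x).reshape(-1,2));return s.x
print('rail');r=fit('cr.npy',[[-45,250,50],[45,250,50],[-45,-250,50],[45,-250,50],[-26,225,42],[26,225,42],[26,175,42]],
 [[566,129.2],[550,213],[76.2,135.7],[93,216.5],[533,146.7],[525.2,194.2],[480,194.2]],[.59,-.03,.12])
print('stop');s=fit('cs.npy',[[-15,-15,112],[-15,15,112],[15,15,112],[15,-15,112],[-33,-30,52],[-33,30,52],[33,30,52],[33,-30,52]],
 [[307.5,139],[345.7,138.5],[345,176.2],[308,176.2],[292,111.5],[357.7,110.5],[355.7,181.2],[293.5,181.5]],[.39,-.24,0])
np.save('rail.npy',r);np.save('stop.npy',s)
c=np.load('cr.npy',allow_pickle=True).item()
for u,v in[(124.2,148),(242,147)]:
    d=at_z(c,u,v,.082)[:2]-r[:2];C,S=np.cos(r[2]),np.sin(r[2]);print('tube corner in rail',C*d[0]+S*d[1],-S*d[0]+C*d[1])
E
python3 fit.py
```

```text
rail
[ 0.585  -0.0242] 7.689555703795647
[[ 0.731  -0.3323]
 [-0.0521 -0.1831]
 [-1.5744 -0.645 ]
 [-0.293   1.6016]
 [ 0.7052  0.1645]
 [ 0.2192  0.1143]
 [-0.2174  0.6522]]
stop
[ 0.3822 -0.2365] 0.3643880773701231
[[-0.9641 -0.6449]
 [ 1.0873 -0.4182]
 [ 1.0211  1.1438]
 [-0.8795  1.3962]
 [-0.4555 -0.7111]
 [ 0.1788 -0.1758]
 [ 0.1695  0.0601]
 [-0.0363  0.163 ]]
tube corner in rail -0.035535807051760376 -0.1831017652178944
tube corner in rail -0.03510670617785799 -0.07309662342548878
```

```bash
python3 - <<'E'
from fit import *
def st():
    o=robot.observe();print(round(o['time'],2),o['tool_pos'],o['ft_force'],o['gripper_width'])
x,y,a=s;O=[180,0,-180+np.degrees(a)]
robot.move_pose([x,y,.21],O)
robot.line_to([x,y,.142],vel=.1);st()
robot.set_gripper(.02);st()
robot.line_to([x,y,.27],vel=.15);st()
C,S=np.cos(r[2]),np.sin(r[2]);w=r[:2]+[-S*.2,C*.2]
robot.move_pose([*w,.27],[180,0,-180+np.degrees(r[2])])
robot.line_to([*w,.215],vel=.15);robot.pause(.2);st();shot('side','w1')
robot.pause(.01);shot('scene','w2')
a=cv2.imread('pics/w1.png')[80:240,200:400];b=cv2.imread('pics/w2.png')[90:230,320:480]
cv2.imwrite('pics/w.png',np.hstack([cv2.resize(a,(400,320)),cv2.resize(b,(366,320))]))
E
```

```text
rail
[ 0.585  -0.0242] 7.689555703795647
[[ 0.731  -0.3323]
 [-0.0521 -0.1831]
 [-1.5744 -0.645 ]
 [-0.293   1.6016]
 [ 0.7052  0.1645]
 [ 0.2192  0.1143]
 [-0.2174  0.6522]]
stop
[ 0.3822 -0.2365] 0.3643880773701231
[[-0.9641 -0.6449]
 [ 1.0873 -0.4182]
 [ 1.0211  1.1438]
 [-0.8795  1.3962]
 [-0.4555 -0.7111]
 [ 0.1788 -0.1758]
 [ 0.1695  0.0601]
 [-0.0363  0.163 ]]
tube corner in rail -0.035535807051760376 -0.1831017652178944
tube corner in rail -0.03510670617785799 -0.07309662342548878
5.03 [ 0.3825 -0.2368  0.1427] [ 0.4626 -0.389   0.4027] 0.08588335251197705
5.58 [ 0.3823 -0.2366  0.1424] [ 0.5362 -0.492   3.1333] 0.029657263269700966
6.58 [ 0.3819 -0.2362  0.2688] [-0.0721 -0.2912 -3.3801] 0.02940536497919157
8.93 [0.5589 0.174  0.2165] [-0.5469  0.4975 -4.0401] 0.029043701406423986
```

View pics/w.png

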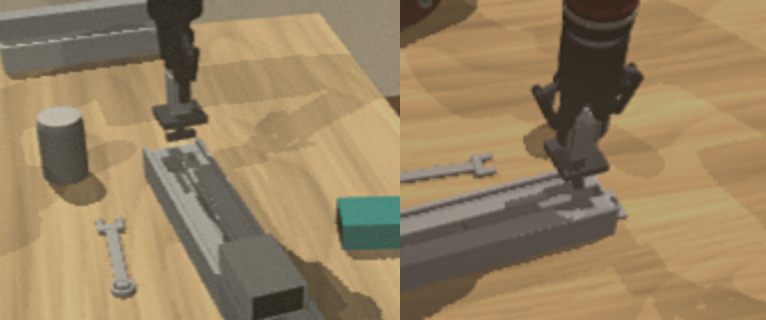

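The stop is held upright directly over the window, with the foot across the rail. I'll lower it under guard.

```bash
sed -i 's/print(s.x\[:2\].*;return/return/;/^for u/,$d' fit.py; cat >> fit.py <<'E'
C,S=np.cos(r[2]),np.sin(r[2])
def R(rx,ry):return r[:2]+[C*rx-S*ry,S*rx+C*ry]
def st():
    o=robot.observe();d=o['tool_pos'][:2]-r[:2];f=o['ft_force']
    print(round(o['time'],2),'rail',np.array([C*d[0]+S*d[1],-S*d[0]+C*d[1],o['tool_pos'][2]]),'F',np.array([C*f[0]+S*f[1],-S*f[0]+C*f[1],f[2]]),round(o['gripper_width'],4));return o
E
python3 - <<'E'
from fit import *
robot.line_to([*R(0,.2),.183],vel=.1)
st();print(robot.line_to([*R(0,.2),.145],vel=.03,guard=6));robot.pause(.2);st()
E
```

```text
rail
stop
9.51 rail [-0.0003  0.2     0.1827] F [-0.0934  0.6952 -2.9497] 0.0293
True
10.57 rail [-0.0002  0.2     0.1563] F [-1.3316  0.1394  5.561 ] 0.0295
```

```bash
python3 - <<'E'
from fit import *
robot.line_to([*R(0,.2),.1582],vel=.05)
g=robot.line_to([*R(0,.12),.1582],vel=.06,guard=15);o=st();print(g)
if not g:
    print(robot.line_to([*R(0,.12),.150],vel=.02,guard=6));robot.pause(.1);o=st()
    zc=o['tool_pos'][2]-.0005
    y=.12
    while y>.026:
        y-=.003
        g=robot.line_to([*R(0,y),zc],vel=.03,guard=12)
        o=st()
        if g or o['tool_pos'][2]<.1535: print('stop',g);break
        fz=o['ft_force'][2]
        if fz<3: zc-=.0005
        elif fz>14: zc+=.0003
E
```

```text
rail
stop
12.31 rail [-0.      0.1203  0.1582] F [-1.4479 -0.0938 -3.6261] 0.0292
False
True
12.67 rail [0.0002 0.1202 0.1563] F [-0.0715 -0.0681  5.746 ] 0.0294
12.93 rail [0.0003 0.1169 0.1563] F [-0.478   1.614   4.2043] 0.0297
13.18 rail [0.0003 0.1143 0.1563] F [-0.4457  3.6329  5.4169] 0.0293
13.43 rail [0.0003 0.1114 0.1563] F [-1.5113  4.1716  4.5983] 0.0294
13.68 rail [0.0003 0.1084 0.1563] F [0.0897 4.5255 5.2443] 0.0293
13.93 rail [0.0004 0.1054 0.1564] F [0.1731 4.4386 5.7104] 0.0289
14.18 rail [0.0003 0.1024 0.1563] F [-0.3383  3.7002  5.1183] 0.029
14.43 rail [0.0003 0.0994 0.1563] F [0.5552 4.359  5.741 ] 0.0294
14.68 rail [0.0003 0.0964 0.1563] F [-1.1784  4.7752  5.2207] 0.0293
14.93 rail [0.0004 0.0934 0.1564] F [0.0456 4.5347 5.1944] 0.0295
15.18 rail [0.0003 0.0904 0.1564] F [-0.5888  4.6319  5.0288] 0.0294
15.43 rail [0.0003 0.0874 0.1563] F [1.2556 4.5878 4.0651] 0.0293
15.68 rail [0.0003 0.0845 0.1563] F [-0.082   3.6765  4.5213] 0.0292
15.93 rail [0.0003 0.0815 0.1563] F [-0.2429  4.1709  6.2102] 0.0288
16.18 rail [0.0003 0.0785 0.1563] F [-0.7161  5.4587  5.0455] 0.0295
16.43 rail [0.0003 0.0755 0.1564] F [0.3999 4.47   5.44  ] 0.0294
16.68 rail [0.0003 0.0725 0.1563] F [-0.3167  5.3638  5.2105] 0.0296
16.93 rail [0.0003 0.0694 0.1563] F [-0.0528  4.3267  6.4141] 0.0296
17.18 rail [0.0003 0.0664 0.1563] F [-0.1742  4.1172  5.2218] 0.0289
17.43 rail [0.0003 0.0633 0.1563] F [-0.0885  3.8264  5.9388] 0.0292
17.68 rail [0.0003 0.06   0.1562] F [0.0293 2.0865 5.19  ] 0.0293
17.93 rail [-0.0006  0.0567  0.1548] F [-0.4357  0.5958 -3.109 ] 0.0293
18.18 rail [-0.0003  0.0538  0.1547] F [-0.2728  0.2573 -3.2822] 0.029
18.43 rail [-0.0001  0.0513  0.1547] F [-0.0937  3.6358 -2.7829] 0.0292
18.68 rail [-0.0001  0.0501  0.154 ] F [ 0.6991 13.7707 -3.0394] 0.0291
18.93 rail [-0.0002  0.0486  0.1534] F [ 1.3588 20.4649 -1.6161] 0.0291
stop False
```

Fz fell to the bare stop weight at rail y≈0.057, and the foot met the far wall at ≈0.0515. That puts the groove centre near 0.0545, so I'll go back there and lower.

```bash
python3 - <<'E'
from fit import *
robot.line_to([*R(0,.0545),.1545],vel=.03);st()
print(robot.line_to([*R(0,.0545),.139],vel=.03,guard=8));robot.pause(.1);o=st()
if o['tool_pos'][2]<.1465:
    robot.set_gripper(.085);robot.pause(.2);st()
    p=o['tool_pos'];robot.line_to([*p[:2],.25],vel=.2)
    robot.move_pose([*R(0,-.03),.32],[180,0,-180+np.degrees(r[2])]);st()
    np.save('cr2.npy',robot.get_calibration('wrist'),allow_pickle=True);shot('wrist','rail2')
E
```

```text
rail
stop
19.4 rail [0.0001 0.0542 0.1547] F [ 0.5716  0.6295 -2.5332] 0.0296
True
19.9 rail [0.     0.0546 0.1445] F [-0.5653  2.0472  4.6706] 0.0292
20.68 rail [-0.0006  0.0547  0.1436] F [-0.3656 -0.2856  0.1669] 0.0849
21.88 rail [-0.0003 -0.0305  0.3186] F [ 0.2233  0.7795 -0.6102] 0.0852
```

```bash
python3 - <<'E'
from fit import *
O=[180,0,-180+np.degrees(r[2])]
robot.set_gripper(0);
robot.move_pose([*R(0,-.22),.2],O);robot.line_to([*R(0,-.22),.133],vel=.1,guard=8);st()
g=robot.line_to([*R(0,-.03),.133],vel=.05,guard=8);robot.pause(.1);o=st();print(g)
E
```

```text
rail
stop
24.42 rail [ 0.0003 -0.2202  0.1338] F [-0.2769 -0.7061 -0.279 ] 0.0
26.83 rail [ 0.0003 -0.096   0.1333] F [ 1.1423 -2.6717  2.9923] 0.0001
True
```

```bash
python3 - <<'E'
from fit import *
O=[180,0,-180+np.degrees(r[2])]
g=robot.line_to([*R(0,-.085),.133],vel=.02,guard=10);robot.pause(.2);st();print(g)
robot.line_to([*R(0,-.13),.133],vel=.1);robot.line_to([*R(0,-.13),.25],vel=.2)
robot.move_pose([*R(0,-.03),.32],O);st()
w=robot.get_calibration('wrist');im=shot('wrist','end')
a=shot('side','e2');cv2.imwrite('pics/endc.png',np.vstack([cv2.resize(im[100:240,70:590],(780,210)),cv2.resize(a[120:280,240:400],(380,380))@np.eye(3) if 0 else np.hstack([cv2.resize(a[120:280,240:400],(380,380)),cv2.resize(shot('scene','e3')[110:250,235:435],(400,380))])]))
E
```

```text
rail
stop
27.31 rail [ 0.0001 -0.0959  0.133 ] F [ 0.1887 -1.9907  0.5525] -0.0
True
29.09 rail [-0.0001 -0.0293  0.319 ] F [-0.138  -0.4225 -0.8728] -0.0003
```

View pics/endc.png

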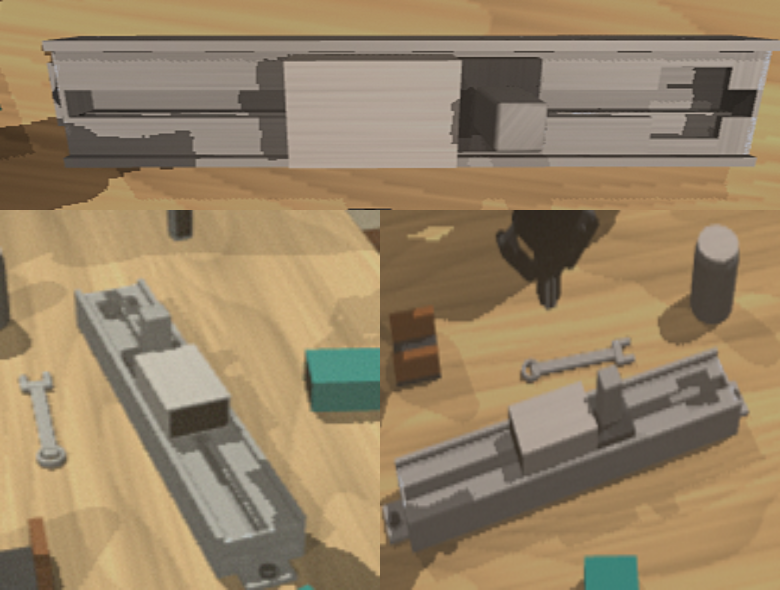

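The tube's open end is against the stop's plate, and the second push did not move it. The stop stands upright and flush, and the wrench and tin are in place. I'll hand the job in.

```bash
python3 -c "
from plant import robot
print(robot.job_done())"
```

```text
the job is handed in; nothing more can be done
None
```

The job is handed in at about 29 s of the 67 s: the stop sits flush in the groove at rail y ≈ +54 mm, the tube butts against its plate, and the tin and wrench were left alone; no verdict came back.

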